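# Seat a plaster mould in its jig and snap the toggle clamp shut

### The arm

A 6-joint arm with a two-finger parallel gripper is mounted at the origin on the work surface. World frame = base frame: x ahead of the robot, y to its left, z up, the work surface at z = 0. Lengths are in mm, angles in rad, forces in N, time in s.
With the tool pointing down it reaches from about 275 to 875 mm from the base axis. Payload 12.5 kg.
Tool frame: the origin (TCP) lies between the finger pads; the fingertips stand 19 mm ahead of it and the grasp point (between the pads) is the TCP; z points along the fingers, x is the direction in which the jaws open and shut, and the axes are right-handed (so a half turn about z gives the same grasp; the last joint's range is limited). The gripper opens to 85 mm and grips with 20 to 120 N. Pads are 22 mm wide; open, the fingers measure 114 mm over their backs; the gripper's body (76 mm by 85 mm) begins 54 mm behind the grasp point. The pads swing forward as they close: fully open they stand 13 mm farther back than shut.
Start: joints at [1.049, 0.351, 1.652, -0, 1.139, -0.085], TCP at [232.641, 498.36, 250.29] pointing down, gripper open.
Joint ranges: [-2.75, 2.75], [-0.79, 2.1], [0.01, 2.65], [-1.57, 4.71], [0.07, 3.14], [-2.87, 2.87]. Speed limits (rad/s): [2.22, 2.22, 2.79, 3.14, 3.14, 3.14].

### API

Orientations are given as a 3x3 rotation matrix whose columns are the frame's x, y, z axes.
In Python, from plant import manip, eyes gives the robot as it stands.
- The arm moves only by the shell command python3 -m creep 'ROWS'. ROWS is JSON, a list of rows, each an object of numbers: "jaw": the opening, from 0 (shut) to 1 (fully open); "dx", "dy", "dz": the shift along the tool's x, y, z in mm; "spin": the turn about the tool's z in rad. A call has 1 to 5 rows; each row is the pose to reach, as a shift and turn from the pose measured when the call began, along the tool's axes at that moment; what a row does not reach only later rows make up. A row lasts 1/12 s, in which the tool goes at most 41.7 mm and 7.16 degrees, less where a joint would pass 70% of its speed; a pose out of reach is approached as far as the arm can. A call with a gripper value outside its range is refused whole. The fingers move at their own pace and stop on an object; the grip force is fixed at half the most. Time passes only in rows, so rows that repeat a pose let the fingers close. It gives the time, the measured TCP pose, the force and the opening at its end, in the units of the state.
- manip.get_obs(): the state, without advancing time (a new reading comes with each control period).
- eyes.grab_frame(name): name is "scene" or "side" or "wrist"; returns a dict with "img" (420x560x3 uint8, red, green, blue), "K" (3x3 intrinsics, pixels), "position" and "orientation" of the camera in the world. Camera axes: x right, y down, z forward; pixel columns grow to the right and rows downward; lengths in mm; the calibration is good to about 2 mm. A picture is of the moment at which its call begins. There is no depth.
- manip.finish_job(): hands the job in, once; it reports no verdict.
The state is a dict: "time": time; "joints": joint angles; "joint_vel": joint speeds; "tau": joint torques, N m; "eef_pos": TCP position; "ee_rot": TCP orientation; "ft_force": force on the tool from outside, world axes, zero at the start; "moment": the same for the moment, N m; "finger_gap": finger opening in mm.
Only numpy, scipy, OpenCV 4.12 (cv2) and the standard library are available. Lean on these libraries where they do the work, as an engineer would, in place of code of your own. Each camera call takes 0.05 s, during which the arm holds its last target.

### The job

Slide the white plaster mould along its channel in the plywood jig until it is fully home against the grey end stop, then push the blue clamp lever over, away from the mould and down, past its dead point until it snaps into lock with the rubber plunger pressing on the mould. Only push with the fingers: never lift or tip the mould, leave the other things on the table where they are, and move clear at the end.

Things in the scene. Friction and masses are not known exactly. Their poses are not given: they have to be found in the camera images.
- jig: Fixed plywood jig board, 250 x 310 x 18 mm thick. Origin on the table surface, z up; the board covers jig x -140 to +110, y -70 to +240 mm. A channel along jig x, floor 18 mm above the table: tall wooden rail on its -y side, y -34 to -56 mm, top 48 mm above the table; low rail on its +y side, y +35 to +49 mm, top 30 mm; both x -130 to +95 mm.
- stop (a point): Middle of the top edge of the grey end stop's face, at jig (75, 0, 60) mm. The stop closes the channel's +x end; the mould slides towards jig +x until its front face meets this face. The steel toggle clamp stands on the jig's +y side.
- mould_mid (a point): Centre (half-way up) of the loose white plaster mould: 90 mm along the channel (its x) x 66 wide x 60 tall, 0.28 to 0.56 kg, seam line and rimmed pour hole drawn on its flat top. It stands in the channel, top 78 mm above the table, with 3 mm side play. Home, this point is at jig x = +30 mm; it starts 50 to 80 mm short of that.
- lever (a joint): Clamp lever angle (rad), about a level axis along jig x. 0 = open, upright, leaning 4 degrees to the mould (the start); grows as it swings to jig +y and down; 1.5 = locked on its stop, 8 degrees above level, pointing to jig +y. A spring resists, up to 1 N m (9 N at the grip point), and returns it if let go before the dead point at 1.0; beyond, it snaps to 1.5 and holds.
- lever_pivot (a point): Pivot of the lever, fixed on the jig at (45, 150, 68) mm in the jig's frame.
- lever_grip (a point): Point on the lever's centre line 110 mm from the pivot, in its blue round grip (22 mm diameter, from 45 to 136 mm from the pivot).
- plunger: Rubber pad, 28 mm diameter, 8 mm thick, on a steel rod; origin at the centre of its front face, which looks to jig -y, 51 mm above the table at jig x +45 mm. The lever drives it: face at jig y +56 mm with the lever at 0, +31 mm when locked, pressing the mould on the tall rail. Driven out early, it blocks the mould's way.
- bung: Bystander: loose tapered cork bung, 34 mm diameter at the top, 35 mm tall, standing on the jig's board; origin at its underside.
- jar: Bystander: amber jar, 68 mm diameter, 85 mm tall; origin at its underside.
- bottle: Bystander: white bottle with green cap, 60 mm diameter, 160 mm tall; origin at its underside.
- bowl: Bystander: green mixing bowl, 130 mm diameter, 60 mm tall; origin at its underside.
- cup: Bystander: blue ceramic cup, 74 mm diameter, 90 mm tall; origin at its underside.
- brush: Bystander: flat brush, 200 mm long, lying on the table beyond the jig; origin under its middle.
- scraper: Bystander: scraper, 280 mm long, lying on the table to the right of the jig; origin under its middle.

How it is judged (in metres and radians):
On the way, in this order (a step that is already met when the one before it is completed fails the run):
1. the mould is home against the end stop while the lever is still open (x of mould_mid in the frame of jig above 0.0265 m and value of joint lever below 0.9 rad), for 0.1 s.
2. the lever has gone over its dead point into lock (value of joint lever above 1.42 rad), for 0.2 s.
At the end, for the whole second after the job is handed in: The lever is locked (above 1.42 rad), the mould stands in its channel within 3.5 mm of home at the stop, at rest, with the plunger pressing on it (over 2 N) (value of joint lever above 1.42 rad and x of mould_mid in the frame of jig between 0.0265 and 0.033 m and y of mould_mid in the frame of jig between -0.004 and 0.003 m and z of mould_mid in the frame of jig below 0.052 m and contact force between plunger and mould above 2 N and linear speed of mould below 0.01 m/s); the robot touches nothing.
It fails at once if the mould is lifted or tipped (over 8 mm up, or 0.15 rad) (z of mould_mid in the frame of jig above 0.056 m or angle between mould_mid's own z axis and vertical above 0.15 rad).
It fails at once if a bystander is moved by more than 20 mm (distance of any of bung, jar, bottle, bowl, cup, brush, scraper from where it was at the start of the episode above 0.02 m).
It also fails if it takes over 48 s, if anything falls off the work surface, if the arm or the gripper's body presses on something with over 40 N, if the wrist force passes 120 N, or if a joint passes its speed limit or range.

## Working session

There is one attempt and no reset: what is moved stays moved. The work goes in short steps, Python scripts to look and compute and a shell command to move; the robot and the scene stay as the last step left them, time stands still between calls to the robot, and variables do not carry over. Pictures are saved under pics/ and viewed, and the job is handed in when it is done.

```bash
mkdir -p pics; ls
python3 - <<'E'
from plant import manip, eyes
import cv2
for n in ("scene","side","wrist"):
    f=eyes.grab_frame(n); cv2.imwrite(f"pics/{n}0.png",f["img"][:,:,::-1]); print(n,f["K"],f["position"],f["orientation"])
print(manip.get_obs())
E
```

```text
pics
scene [[388.47484984   0.         271.90653247]
 [  0.         388.47484984 209.30829559]
 [  0.           0.           1.        ]] [ 885.53624728 -616.81289937 1168.12088463] [[ 8.84788534e-01  3.92327714e-01 -2.51452213e-01]
 [ 4.65992536e-01 -7.45445801e-01  4.76614639e-01]
 [-4.54864122e-04 -5.38878022e-01 -8.42383684e-01]]
side [[450.32607965   0.         279.77785105]
 [  0.         450.32607965 200.38640858]
 [  0.           0.           1.        ]] [ 282.02429077 -861.97978417  977.21692284] [[ 0.94421172 -0.23186453  0.23388687]
 [-0.3292825  -0.6778016   0.65738727]
 [ 0.00610411 -0.69772762 -0.71633715]]
wrist [[347.62878718   0.         277.68318038]
 [  0.         347.62878718 209.75466273]
 [  0.           0.           1.        ]] [171.50921108 526.39857811 373.29022559] [[ 4.23591825e-01  8.74033868e-01  2.37980596e-01]
 [ 9.05852678e-01 -4.08438731e-01 -1.12288594e-01]
 [-9.43541375e-04  2.63139890e-01 -9.64757227e-01]]
{'time': 0.15, 'joints': array([ 1.04939592e+00,  3.51107526e-01,  1.65225167e+00,  1.37907907e-05,
        1.13906338e+00, -8.45909461e-02]), 'joint_vel': array([ 1.08124454e-04, -9.92084464e-04, -3.92864180e-03, -8.59592605e-05,
        4.14063058e-04,  9.78306888e-04]), 'tau': array([ 1.19778018e-03, -5.06246459e+01, -2.91501760e+01,  1.75419683e-05,
        3.27202739e-03,  2.40436270e-05]), 'eef_pos': array([232.5383551 , 498.18275805, 249.89444444]), 'ee_rot': array([[ 4.23055719e-01,  9.06103570e-01, -4.24245170e-04],
       [ 9.06103292e-01, -4.23055924e-01, -7.13412475e-04],
       [-8.25905022e-04, -8.25967177e-05, -9.99999656e-01]]), 'ft_force': array([-0.24166529,  0.1416491 ,  0.81061123]), 'moment': array([ 0.04500522, -0.02155661,  0.02686321]), 'finger_gap': 85.3789505394771}
```

View pics/scene0.png

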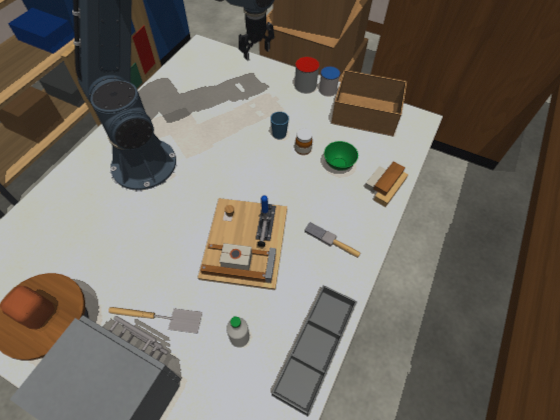

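View pics/side0.png

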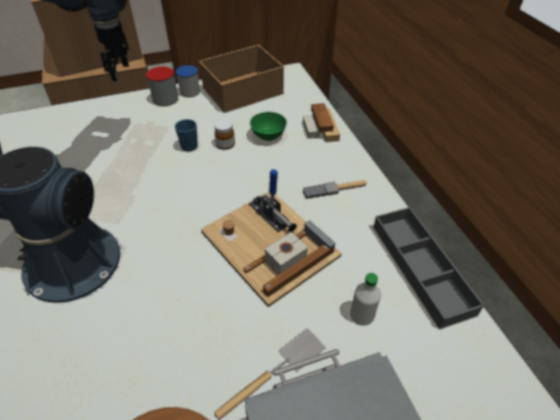

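View pics/wrist0.png

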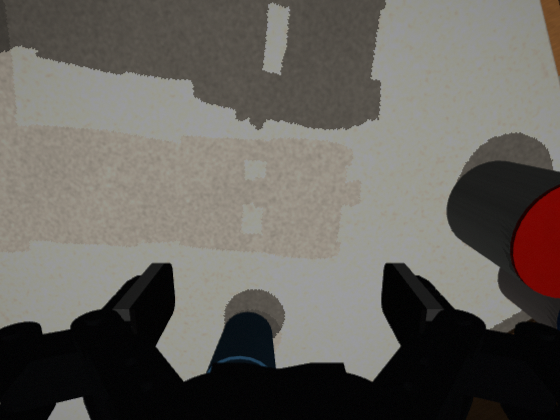

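The scene view shows the jig near (245,242), with the mould at (236,256), the grey stop at (270,263) and the blue lever at (265,203). The side view shows the jig near (272,245). I'll zoom in on both.

Run:
```python
import cv2
a=cv2.imread("pics/scene0.png")[185:295,190:300]; b=cv2.imread("pics/side0.png")[160:305,195:345]
cv2.imwrite("pics/sc1.png",cv2.resize(a,None,fx=5.4,fy=5.4,interpolation=cv2.INTER_CUBIC))
cv2.imwrite("pics/si1.png",cv2.resize(b,None,fx=4,fy=4,interpolation=cv2.INTER_CUBIC))
```

```text
(no output)
```

View pics/sc1.png

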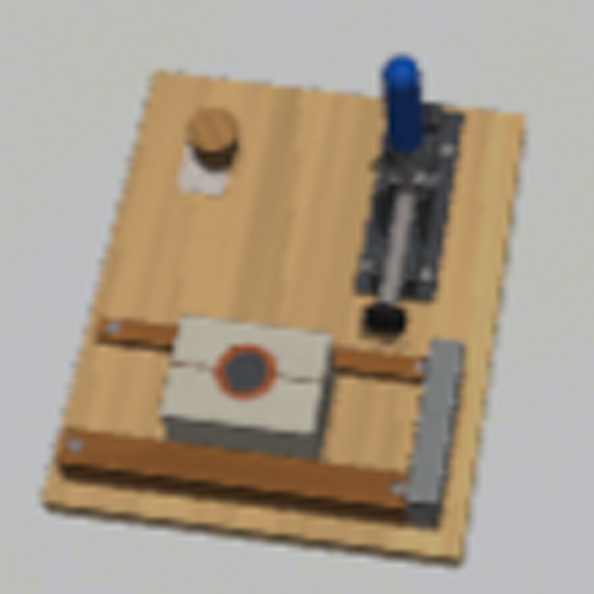

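View pics/si1.png

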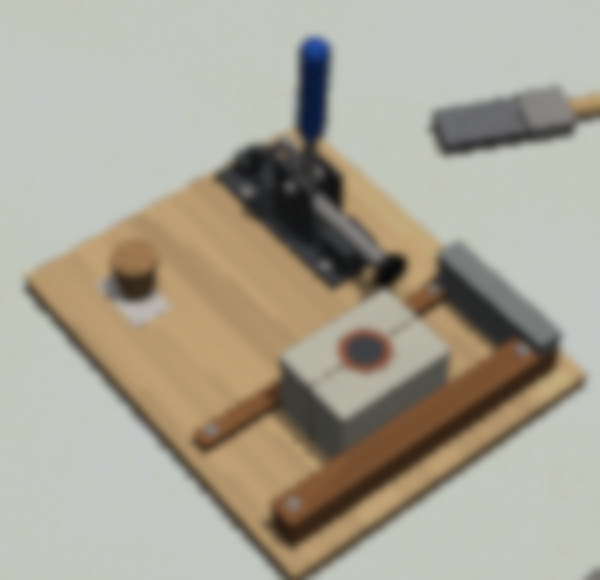

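```bash
cat > h.py <<'E'
import numpy as np, json
from plant import manip, eyes
def ray(f,uv):
    d=f["orientation"]@np.linalg.inv(f["K"])@np.array([uv[0],uv[1],1.]); return np.array(f["position"]),d
def plane(f,uv,z):
    p,d=ray(f,uv); return p+d*(z-p[2])/d[2]
def proj(f,P):
    q=f["K"]@(f["orientation"].T@(np.asarray(P,float)-f["position"])); return q[:2]/q[2]
def tri(fs,uvs):
    A=np.zeros((3,3));b=np.zeros(3);R=[]
    for f,uv in zip(fs,uvs):
        p,d=ray(f,uv);d=d/np.linalg.norm(d);M=np.eye(3)-np.outer(d,d);A+=M;b+=M@p;R.append((M,p))
    x=np.linalg.solve(A,b); return x,[np.linalg.norm(M@(x-p)) for M,p in R]
def fit2(J,W):
    J=np.asarray(J)[:,:2];W=np.asarray(W)[:,:2];a=J-J.mean(0);b=W-W.mean(0)
    th=np.arctan2((a[:,0]*b[:,1]-a[:,1]*b[:,0]).sum(),(a*b).sum());R=np.array([[np.cos(th),-np.sin(th)],[np.sin(th),np.cos(th)]])
    t=W.mean(0)-R@J.mean(0); return th,R,t,W-(J@R.T+t)
E
python3 - <<'E'
from h import *
np.set_printoptions(precision=1,suppress=True)
fs=eyes.grab_frame("scene");fi=eyes.grab_frame("side")
c=lambda p:((np.array(p)+.5)/5.4-.5)+[190,185]
s=lambda p:((np.array(p)+.5)/4-.5)+[195,160]
J=[(-140,240),(110,240),(110,-70),(-140,-70)]
A=[plane(fs,c(p),18) for p in [(155,72),(523,115),(465,552),(45,500)]]
B=[plane(fi,s(p),18) for p in [(28,280),(300,128),(585,375),(295,573)]]
print(np.array(A),np.array(B))
for W,JJ in ((A,J),(B,J),(A+B,J+J)):
    th,R,t,r=fit2(JJ,W);print(th,t);print(r)
np.savez("jig.npz",th=th,R=R,t=t)
inv=lambda P:(R.T@(np.array(P)[:2]-t))
for f,k,pts in((fs,c,[(180,318),(332,333),(320,430),(163,412),(246,371)]),(fi,s,[(282,355),(385,290),(448,350),(340,418),(366,350)])):
    for p in pts: print("mould top",inv(plane(f,k(p),78)))
x,e=tri([fs,fi],[c((400,66)),s((315,47))]);print("levertip",inv(x),x,e)
E
```

```text
[[ 349.7  -12.7   18. ]
 [ 581.    70.5   18. ]
 [ 686.3 -214.3   18. ]
 [ 454.  -300.4   18. ]] [[ 351.2  -18.7   18. ]
 [ 578.3   63.3   18. ]
 [ 684.5 -221.    18. ]
 [ 454.3 -301.5   18. ]]
0.35058244034721886 [ 561.  -188.9]
[[ 2.6 -1.1]
 [-0.9 -3.7]
 [-2.1  2.6]
 [ 0.4  2.3]]
0.3487728705222081 [ 560.2 -194.2]
[[ 4.5 -2.2]
 [-3.3 -5.6]
 [-3.   1.4]
 [ 1.7  6.4]]
0.34968301026176907 [ 560.6 -191.6]
[[ 2.9  1.4]
 [-0.7 -1.1]
 [-1.6  5.3]
 [ 0.9  4.9]
 [ 4.3 -4.6]
 [-3.4 -8.3]
 [-3.4 -1.4]
 [ 1.2  3.8]]
mould top [-70.7  32.6]
mould top [18.9 34.8]
mould top [ 22.2 -26.7]
mould top [-68.1 -27.7]
mould top [-26.2   4. ]
mould top [-68.7  32.6]
mould top [16.5 32.6]
mould top [ 15.4 -30.4]
mould top [-71.1 -28.2]
mould top [-24.9   2.3]
levertip [ 45.3 142.5] [554.4 -42.1 199.1] [np.float64(1.6020414914445522), np.float64(1.6020414914445202)]
```

```bash
cat >> h.py <<'E'
TH=0.35;RJ=np.array([[np.cos(TH),-np.sin(TH)],[np.sin(TH),np.cos(TH)]]);TJ=np.array([559.9,-189.8])
def w2j(P): return np.r_[RJ.T@(np.asarray(P)[:2]-TJ),P[2]]
def j2w(P): return np.r_[RJ@np.asarray(P[:2],float)+TJ,P[2]]
def go(P,yaw=None):
    o=manip.get_obs();R=np.array(o["ee_rot"]);d=R.T@(j2w(P)-o["eef_pos"]);y=np.arctan2(R[1,0],R[0,0])
    print("t %.2f jig"%o["time"],w2j(o["eef_pos"]).round(1),"yaw-TH %.3f"%(y-TH),"F",np.round(o["ft_force"],1),"tool delta",d.round(1),"spin",None if yaw is None else round(y-TH-yaw,3))
E
python3 -m creep '[{"jaw":0,"dx":-28,"dy":26,"dz":0,"spin":-0.1},{"jaw":0,"dx":-56,"dy":52,"dz":0,"spin":-0.2},{"jaw":0,"dx":-84,"dy":78,"dz":0,"spin":-0.3},{"jaw":0,"dx":-112,"dy":104,"dz":0,"spin":-0.4},{"jaw":0,"dx":-140,"dy":130,"dz":0,"spin":-0.5}]'
python3 -c "
from h import *
go([-105,0,250],np.pi/2)"
```

```text
time: 0.67
eef_pos: [291.1, 314.7, 250.0]
ee_rot: [[-0.069, 0.998, -0.0], [0.998, 0.069, -0.001], [-0.001, -0.0, -1.0]]
ft_force: [0.4, 0.6, 0.1]
finger_gap: 25.4
t 0.67 jig [-79.5 566.1 250. ] yaw-TH 1.290 F [0.4 0.6 0.1] tool delta [-5.509e+02  1.326e+02  3.000e-01] spin -0.281
```

```bash
python3 -m creep '[{"jaw":0,"dx":-38,"dy":9,"dz":0,"spin":-0.06},{"jaw":0,"dx":-76,"dy":18,"dz":0,"spin":-0.12},{"jaw":0,"dx":-114,"dy":27,"dz":0,"spin":-0.18},{"jaw":0,"dx":-152,"dy":36,"dz":0,"spin":-0.24},{"jaw":0,"dx":-190,"dy":45,"dz":0,"spin":-0.28}]'
python3 -c "
from h import *
go([-105,0,250],np.pi/2)"
```

```text
time: 1.08
eef_pos: [349.1, 126.5, 250.3]
ee_rot: [[-0.345, 0.939, 0.0], [0.939, 0.345, -0.0], [-0.0, 0.0, -1.0]]
ft_force: [1.5, 0.6, -0.0]
finger_gap: 0.3
t 1.08 jig [-89.6 369.4 250.3] yaw-TH 1.573 F [ 1.5  0.6 -0. ] tool delta [-369.4  -16.3    0.5] spin 0.002
```

```bash
python3 -m creep '[{"jaw":0,"dx":-38,"dy":-2,"dz":0,"spin":0},{"jaw":0,"dx":-76,"dy":-4,"dz":0,"spin":0},{"jaw":0,"dx":-114,"dy":-6,"dz":0,"spin":0},{"jaw":0,"dx":-152,"dy":-8,"dz":0,"spin":0},{"jaw":0,"dx":-190,"dy":-10,"dz":0,"spin":0}]'
python3 -m creep '[{"jaw":0,"dx":-38,"dy":-2,"dz":0,"spin":0},{"jaw":0,"dx":-76,"dy":-4,"dz":0,"spin":0},{"jaw":0,"dx":-114,"dy":-6,"dz":0,"spin":0},{"jaw":0,"dx":-152,"dy":-8,"dz":0,"spin":0},{"jaw":0,"dx":-178,"dy":-8,"dz":0,"spin":0}]'
python3 -m creep '[{"jaw":0,"dx":0,"dy":0,"dz":0,"spin":0}]'
python3 - <<'E'
from h import *
import cv2
go([-105,0,250],np.pi/2)
f=eyes.grab_frame("wrist");cv2.imwrite("pics/w2.png",f["img"][:,:,::-1])
f=eyes.grab_frame("side");cv2.imwrite("pics/s2.png",cv2.resize(f["img"][140:320,180:400,::-1],None,fx=3,fy=3))
E
```

```text
time: 1.5
eef_pos: [405.4, -57.3, 250.6]
ee_rot: [[-0.345, 0.939, 0.001], [0.939, 0.345, -0.0], [-0.001, 0.001, -1.0]]
ft_force: [1.0, -0.1, 0.1]
finger_gap: 0.0
time: 1.92
eef_pos: [459.5, -230.2, 250.6]
ee_rot: [[-0.343, 0.939, 0.001], [0.939, 0.343, -0.001], [-0.001, 0.001, -1.0]]
ft_force: [-0.3, 1.2, -0.0]
finger_gap: 0.1
time: 2.0
eef_pos: [460.4, -233.9, 250.3]
ee_rot: [[-0.341, 0.94, 0.002], [0.94, 0.341, -0.002], [-0.002, 0.001, -1.0]]
ft_force: [0.3, 0.5, -0.0]
finger_gap: -0.1
t 2.00 jig [-108.6   -7.4  250.3] yaw-TH 1.569 F [ 0.3  0.5 -0. ] tool delta [7.4 3.6 0.3] spin -0.002
```

View pics/w2.png

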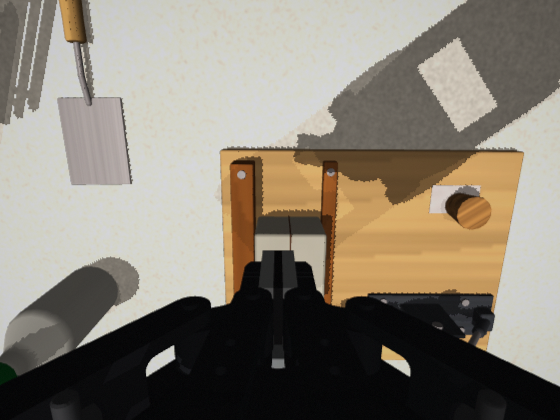

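View pics/s2.png

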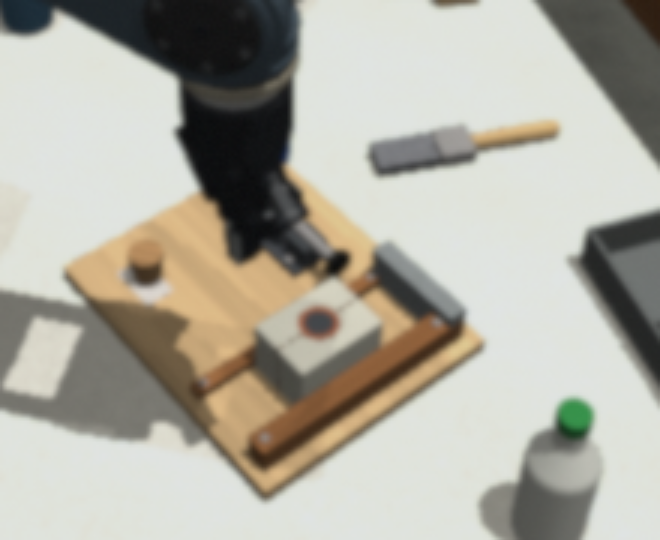

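The wrist view shows the jig's near edge running from (221,150) to (522,152), and the mould's rear top edge on row ~235 from x 256 to 326. I'll use these to check the jig pose.

Run:
```python
from h import *
import cv2
f=eyes.grab_frame("wrist")
for n,uv,z in [("c(-140,-70)",(220.5,149.5),18),("c(-140,240)",(522.5,151.5),18),("rail tall nr corner (-130,-56)",(230.5,162),48),("(-130,-34)",(254.5,162),48),("low (-130,35)",(323.5,162),30),("(-130,49)",(337,162),30),("mould rear top L",(256,234),78),("R",(326,234),78)]:
    print(n,w2j(plane(f,uv,z)).round(1))
go([-105,0,110],np.pi/2)
cv2.imwrite("pics/w3.png",cv2.resize(f["img"][130:310,200:400,::-1],None,fx=3,fy=3))
```

```text
c(-140,-70) [-142.   -61.8   18. ]
c(-140,240) [-139.5  244.3   18. ]
rail tall nr corner (-130,-56) [-133.3  -48.    48. ]
(-130,-34) [-133.3  -25.6   48. ]
low (-130,35) [-130.8   41.4   30. ]
(-130,49) [-130.8   54.7   30. ]
mould rear top L [-72.5 -23.4  78. ]
R [-72.5  39.5  78. ]
t 2.15 jig [-108.4   -3.1  250.2] yaw-TH 1.571 F [ 0.7 -0.3  0.8] tool delta [  3.1   3.3 140.2] spin 0.0
```

View pics/w3.png

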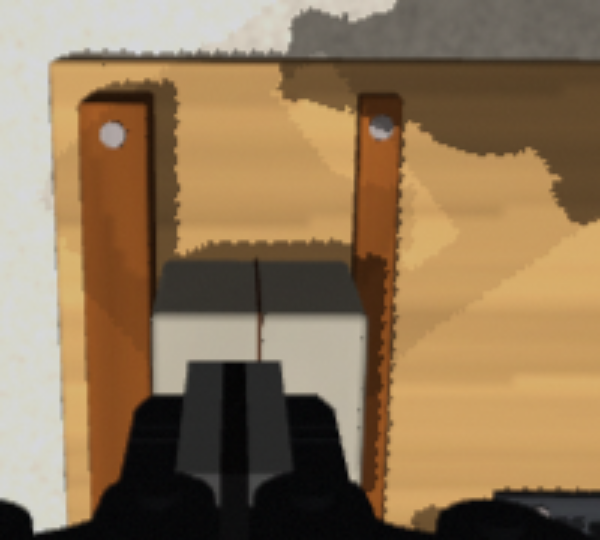

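```bash
python3 -m creep '[{"jaw":0,"dx":5,"dy":3,"dz":35,"spin":0},{"jaw":0,"dx":5,"dy":3,"dz":70,"spin":0},{"jaw":0,"dx":5,"dy":3,"dz":105,"spin":0},{"jaw":0,"dx":5,"dy":3,"dz":140,"spin":0},{"jaw":0,"dx":5,"dy":3,"dz":140,"spin":0}]'
python3 - <<'E'
from h import *
import cv2
go([-100,2,54],np.pi/2)
f=eyes.grab_frame("side");cv2.imwrite("pics/s3.png",cv2.resize(f["img"][140:320,180:400,::-1],None,fx=3,fy=3))
f=eyes.grab_frame("scene");cv2.imwrite("pics/s4.png",cv2.resize(f["img"][170:300,170:330,::-1],None,fx=4,fy=4))
E
```

```text
time: 2.57
eef_pos: [457.3, -221.2, 105.3]
ee_rot: [[-0.344, 0.939, -0.008], [0.939, 0.344, 0.005], [0.007, -0.005, -1.0]]
ft_force: [-2.4, 1.0, -1.4]
finger_gap: -0.2
t 2.57 jig [-107.1    5.6  105.3] yaw-TH 1.572 F [-2.4  1.  -1.4] tool delta [-4.   7.4 51.2] spin 0.001
```

View pics/s3.png

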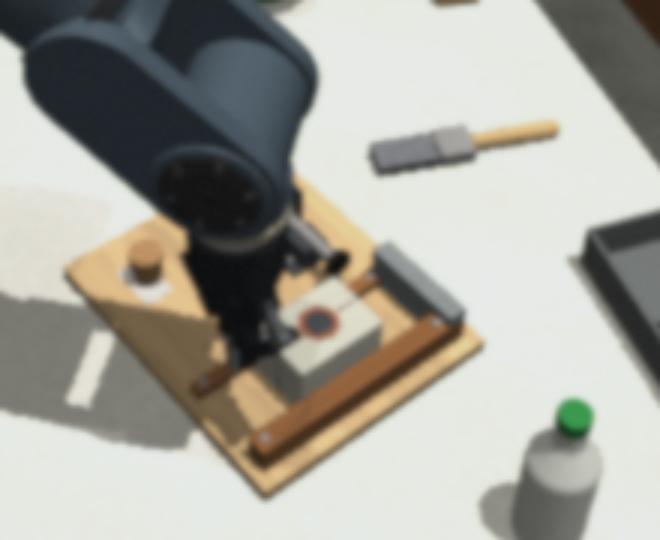

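View pics/s4.png

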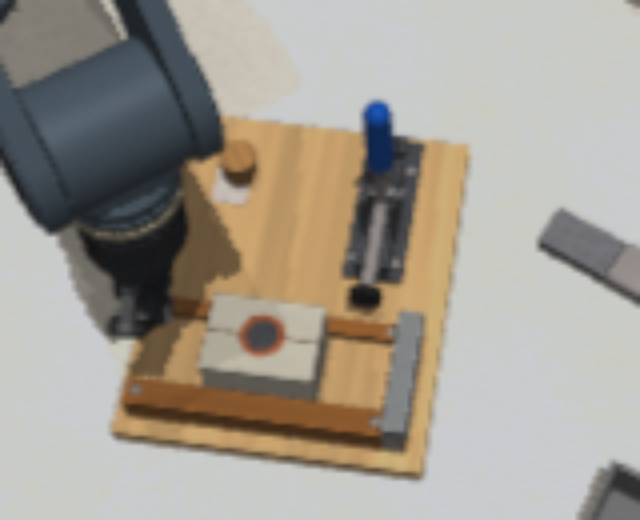

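```bash
python3 -m creep '[{"jaw":0,"dx":-4,"dy":4,"dz":17,"spin":0},{"jaw":0,"dx":-4,"dy":4,"dz":34,"spin":0},{"jaw":0,"dx":-4,"dy":4,"dz":51,"spin":0},{"jaw":0,"dx":-4,"dy":4,"dz":51,"spin":0}]'
python3 - <<'E'
from h import *
import cv2
go([-30-11,2,54],np.pi/2)
f=eyes.grab_frame("wrist");cv2.imwrite("pics/w5.png",f["img"][:,:,::-1])
f=eyes.grab_frame("scene");cv2.imwrite("pics/s5.png",cv2.resize(f["img"][170:300,170:330,::-1],None,fx=4,fy=4))
E
```

```text
time: 3.0
eef_pos: [465.4, -225.2, 60.1]
ee_rot: [[-0.344, 0.939, -0.001], [0.939, 0.344, 0.001], [0.001, -0.001, -1.0]]
ft_force: [-0.6, 0.5, 0.7]
finger_gap: -0.1
t 3.00 jig [-101.    -0.8   60.1] yaw-TH 1.572 F [-0.6  0.5  0.7] tool delta [ 2.7 60.   6. ] spin 0.002
```

View pics/w5.png

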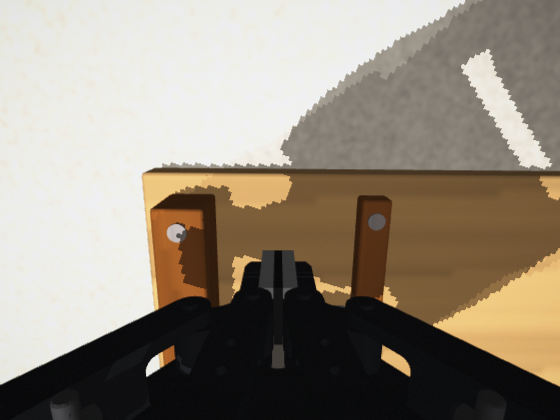

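View pics/s5.png

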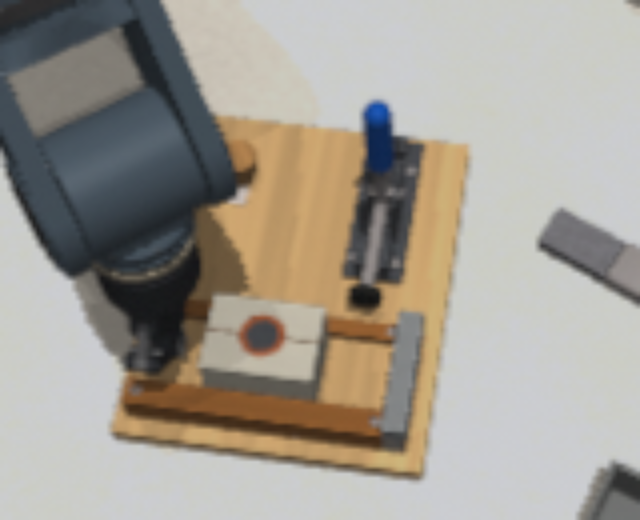

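```bash
for i in 1; do python3 -m creep '[{"jaw":0,"dx":2,"dy":6,"dz":3,"spin":0},{"jaw":0,"dx":2,"dy":12,"dz":5,"spin":0},{"jaw":0,"dx":2,"dy":18,"dz":5,"spin":0},{"jaw":0,"dx":2,"dy":24,"dz":5,"spin":0},{"jaw":0,"dx":2,"dy":30,"dz":5,"spin":0}]'; done
python3 -c "
from h import *
go([-26,1,55],np.pi/2)"
python3 -m creep '[{"jaw":0,"dx":0,"dy":6,"dz":0,"spin":0},{"jaw":0,"dx":0,"dy":12,"dz":0,"spin":0},{"jaw":0,"dx":0,"dy":18,"dz":0,"spin":0},{"jaw":0,"dx":0,"dy":24,"dz":0,"spin":0}]'
python3 - <<'E'
from h import *
import cv2
go([-26,1,55],np.pi/2)
f=eyes.grab_frame("scene");cv2.imwrite("pics/s6.png",cv2.resize(f["img"][170:300,170:330,::-1],None,fx=4,fy=4))
E
```

```text
time: 3.52
eef_pos: [494.2, -213.4, 57.2]
ee_rot: [[-0.345, 0.939, 0.001], [0.939, 0.345, -0.001], [-0.001, 0.001, -1.0]]
ft_force: [-3.8, -2.2, 1.4]
finger_gap: 0.0
t 3.52 jig [-69.8   0.4  57.2] yaw-TH 1.573 F [-3.8 -2.2  1.4] tool delta [ 0.6 43.8  2.2] spin 0.002
time: 3.85
eef_pos: [517.3, -204.9, 57.1]
ee_rot: [[-0.345, 0.939, 0.001], [0.939, 0.345, -0.001], [-0.001, 0.0, -1.0]]
ft_force: [-2.0, -1.6, 0.8]
finger_gap: -0.4
t 3.85 jig [-45.2   0.4  57.1] yaw-TH 1.573 F [-2.  -1.6  0.8] tool delta [ 0.5 19.2  2.1] spin 0.002
```

View pics/s6.png

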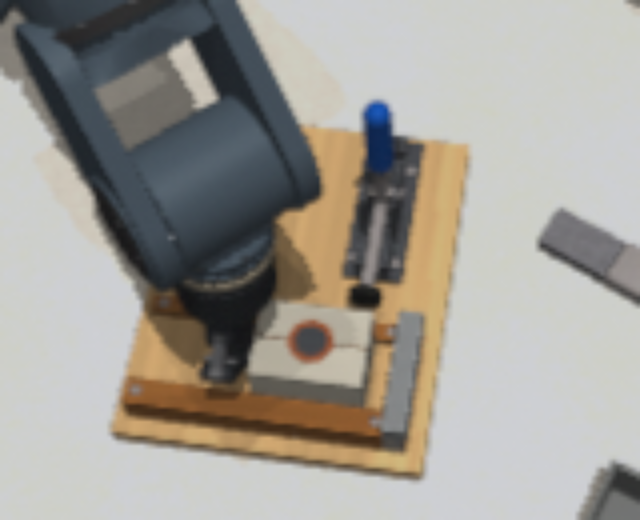

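The mould is sliding along the channel, with its front face about 20 mm short of the stop (near (372,355) against (392,355)). The push force is only 2–4 N.

```bash
python3 -m creep '[{"jaw":0,"dx":0,"dy":5,"dz":1,"spin":0},{"jaw":0,"dx":0,"dy":9,"dz":2,"spin":0},{"jaw":0,"dx":0,"dy":12,"dz":2,"spin":0},{"jaw":0,"dx":0,"dy":15,"dz":2,"spin":0}]'
python3 -m creep '[{"jaw":0,"dx":0,"dy":2,"dz":0,"spin":0},{"jaw":0,"dx":0,"dy":4,"dz":0,"spin":0}]'
python3 -m creep '[{"jaw":0,"dx":0,"dy":2,"dz":0,"spin":0},{"jaw":0,"dx":0,"dy":3,"dz":0,"spin":0}]'
python3 - <<'E'
from h import *
import cv2
go([-26,1,55],np.pi/2)
f=eyes.grab_frame("scene");cv2.imwrite("pics/s7.png",cv2.resize(f["img"][170:300,170:330,::-1],None,fx=4,fy=4))
E
```

```text
time: 4.23
eef_pos: [532.5, -199.4, 55.2]
ee_rot: [[-0.345, 0.939, 0.001], [0.939, 0.345, -0.001], [-0.001, 0.001, -1.0]]
ft_force: [-3.4, -1.2, 1.2]
finger_gap: 0.1
time: 4.4
eef_pos: [533.6, -198.1, 54.9]
ee_rot: [[-0.345, 0.939, -0.006], [0.939, 0.345, 0.0], [0.002, -0.005, -1.0]]
ft_force: [-33.7, -10.9, 20.8]
finger_gap: -0.1
time: 4.57
eef_pos: [533.4, -197.7, 55.0]
ee_rot: [[-0.345, 0.938, -0.013], [0.938, 0.345, 0.001], [0.005, -0.012, -1.0]]
ft_force: [-32.7, -12.5, 21.1]
finger_gap: 0.4
t 4.57 jig [-27.6   1.7  55. ] yaw-TH 1.573 F [-32.7 -12.5  21.1] tool delta [-0.7  1.6 -0. ] spin 0.003
```

View pics/s7.png

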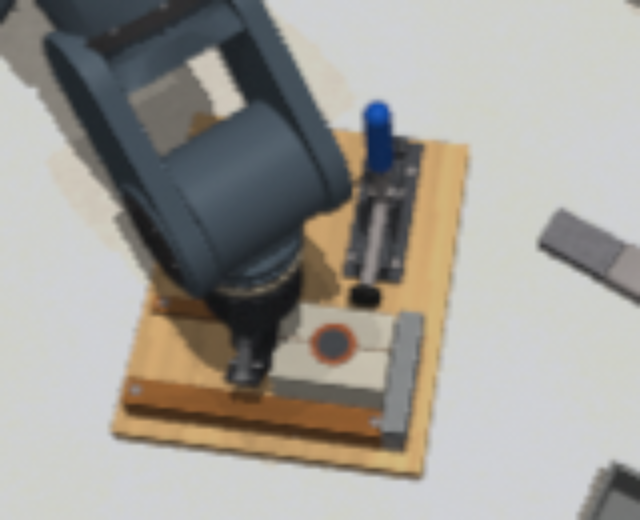

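The mould is home: the push force jumped to about 35 N with the TCP at jig x −27.6, and in the picture the mould touches the stop at (392,350). I'll back off, rise and turn for the lever.

```bash
python3 -m creep '[{"jaw":0,"dx":0,"dy":-6,"dz":0,"spin":0},{"jaw":0,"dx":0,"dy":-16,"dz":0,"spin":0},{"jaw":0,"dx":0,"dy":-18,"dz":-30,"spin":0},{"jaw":0,"dx":0,"dy":-18,"dz":-70,"spin":0},{"jaw":0,"dx":0,"dy":-18,"dz":-110,"spin":0}]'
python3 -m creep '[{"jaw":0,"dx":0,"dy":0,"dz":-20,"spin":0.11},{"jaw":0,"dx":0,"dy":0,"dz":-40,"spin":0.22},{"jaw":0,"dx":0,"dy":0,"dz":-40,"spin":0.33},{"jaw":0,"dx":0,"dy":0,"dz":-40,"spin":0.44},{"jaw":0,"dx":0,"dy":0,"dz":-40,"spin":0.55}]'
python3 -m creep '[{"jaw":0,"dx":0,"dy":0,"dz":0,"spin":0.11},{"jaw":0,"dx":0,"dy":0,"dz":0,"spin":0.22},{"jaw":0,"dx":0,"dy":0,"dz":0,"spin":0.33},{"jaw":0,"dx":0,"dy":0,"dz":0,"spin":0.44},{"jaw":0,"dx":0,"dy":0,"dz":0,"spin":0.55}]'
python3 -c "
from h import *
go([45,92,200],0)"
```

```text
time: 5.03
eef_pos: [517.1, -203.8, 165.9]
ee_rot: [[-0.345, 0.939, -0.014], [0.939, 0.345, 0.002], [0.007, -0.013, -1.0]]
ft_force: [1.1, -0.4, 0.4]
finger_gap: 0.3
time: 5.45
eef_pos: [517.8, -203.9, 206.2]
ee_rot: [[0.202, 0.979, -0.013], [0.979, -0.202, 0.002], [-0.001, -0.013, -1.0]]
ft_force: [0.1, -0.3, -0.3]
finger_gap: 0.2
time: 5.87
eef_pos: [517.8, -203.8, 206.1]
ee_rot: [[0.688, 0.726, -0.012], [0.726, -0.688, 0.002], [-0.007, -0.01, -1.0]]
ft_force: [-1.3, 0.3, -0.3]
finger_gap: -0.3
t 5.87 jig [-44.4   1.3 206.1] yaw-TH 0.462 F [-1.3  0.3 -0.3] tool delta [120.5 -41.3   5.7] spin 0.462
```

```bash
python3 -m creep '[{"jaw":0,"dx":24,"dy":-8,"dz":1,"spin":0.1},{"jaw":0,"dx":48,"dy":-16,"dz":2,"spin":0.2},{"jaw":0,"dx":72,"dy":-24,"dz":3,"spin":0.3},{"jaw":0,"dx":96,"dy":-32,"dz":4,"spin":0.4},{"jaw":0,"dx":120,"dy":-41,"dz":6,"spin":0.46}]'
python3 -m creep '[{"jaw":0,"dx":0,"dy":0,"dz":0,"spin":0}]'
python3 - <<'E'
from h import *
import cv2
go([45,115,184],0)
f=eyes.grab_frame("scene");cv2.imwrite("pics/s8.png",cv2.resize(f["img"][150:300,170:350,::-1],None,fx=4,fy=4))
f=eyes.grab_frame("side");cv2.imwrite("pics/s8b.png",cv2.resize(f["img"][110:290,180:380,::-1],None,fx=3,fy=3))
f=eyes.grab_frame("wrist");cv2.imwrite("pics/w8.png",f["img"][:,:,::-1])
E
```

```text
time: 6.28
eef_pos: [571.0, -87.5, 199.6]
ee_rot: [[0.941, 0.34, -0.011], [0.34, -0.941, 0.002], [-0.009, -0.006, -1.0]]
ft_force: [-0.3, -0.1, 1.0]
finger_gap: 0.1
time: 6.37
eef_pos: [572.0, -84.2, 199.2]
ee_rot: [[0.941, 0.339, -0.01], [0.339, -0.941, 0.003], [-0.008, -0.006, -1.0]]
ft_force: [-0.6, 0.6, -0.4]
finger_gap: 0.1
t 6.37 jig [ 47.5  95.1 199.2] yaw-TH -0.004 F [-0.6  0.6 -0.4] tool delta [ -2.5 -19.8  15.3] spin -0.004
```

View pics/s8.png

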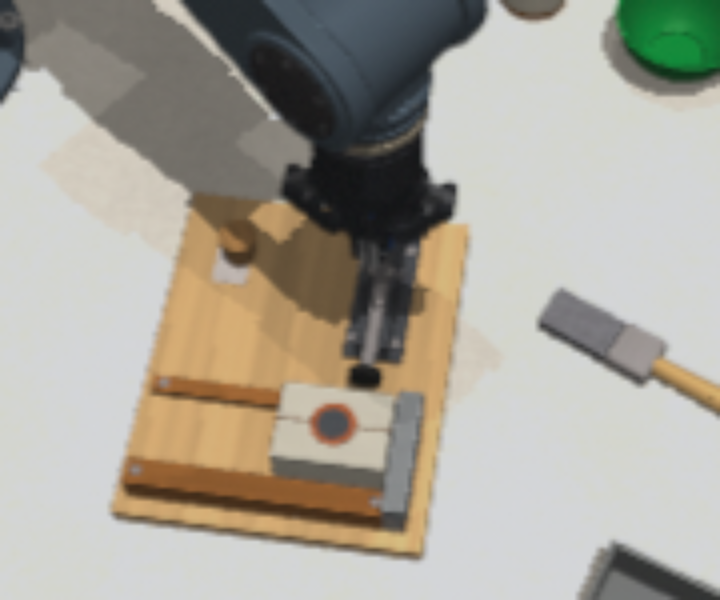

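View pics/s8b.png

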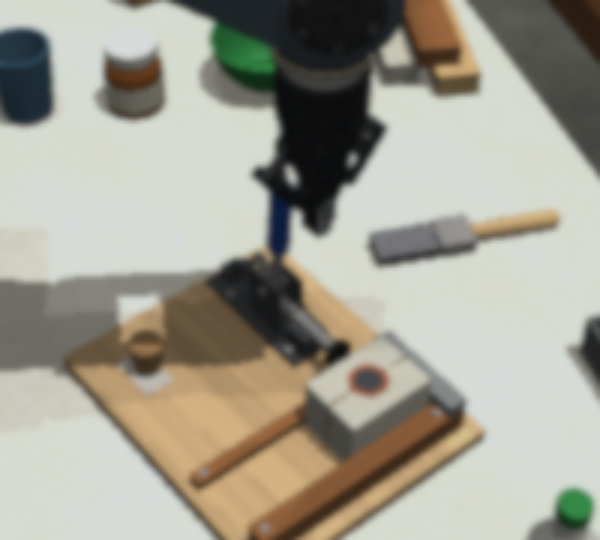

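View pics/w8.png

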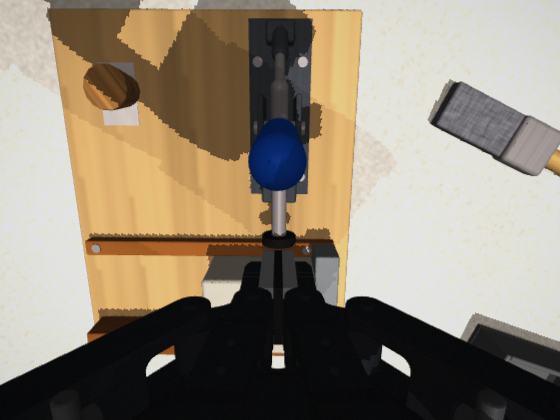

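The fingers are in line with the lever (both at column ~278 in the wrist view), and the lever is still open. The mould is home and the plunger is still retracted. Next I'll push the lever along its arc.

```bash
python3 -m creep '[{"jaw":0,"dx":-2,"dy":-10,"dz":6,"spin":0},{"jaw":0,"dx":-2,"dy":-22,"dz":12,"spin":0},{"jaw":0,"dx":-2,"dy":-34,"dz":12,"spin":0},{"jaw":0,"dx":-2,"dy":-46,"dz":12,"spin":0},{"jaw":0,"dx":-2,"dy":-59,"dz":13,"spin":0}]'
python3 - <<'E'
from h import *
import cv2
go([45,179.5,179],0)
f=eyes.grab_frame("side");cv2.imwrite("pics/s9.png",cv2.resize(f["img"][110:290,180:380,::-1],None,fx=3,fy=3))
E
```

```text
time: 6.93
eef_pos: [547.9, -32.8, 186.9]
ee_rot: [[0.94, 0.342, -0.011], [0.342, -0.94, 0.0], [-0.01, -0.004, -1.0]]
ft_force: [-0.4, -9.8, -1.7]
finger_gap: -0.1
t 6.93 jig [ 42.6 151.6 186.9] yaw-TH -0.001 F [-0.4 -9.8 -1.7] tool delta [  2.5 -27.9   8. ] spin -0.001
```

View pics/s9.png

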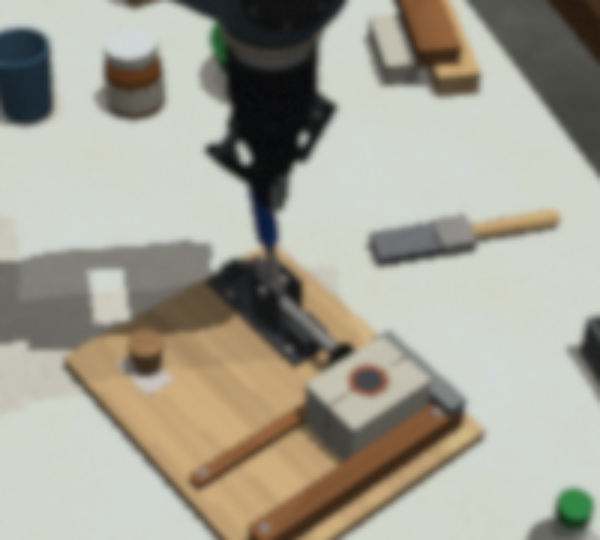

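The lever at (263,220) is leaning over under the push of about 10 N, as expected, so I'll continue along the arc.

```bash
python3 -m creep '[{"jaw":0,"dx":2,"dy":-14,"dz":4,"spin":0},{"jaw":0,"dx":2,"dy":-28,"dz":8,"spin":0},{"jaw":0,"dx":2,"dy":-40,"dz":14,"spin":0},{"jaw":0,"dx":2,"dy":-50,"dz":21,"spin":0}]'
python3 -c "
from h import *
go([45,220,146],0)"
```

```text
time: 7.32
eef_pos: [531.8, 16.9, 166.6]
ee_rot: [[0.939, 0.343, -0.009], [0.343, -0.939, -0.001], [-0.009, -0.002, -1.0]]
ft_force: [2.0, -6.7, 2.4]
finger_gap: -0.3
t 7.32 jig [ 44.5 203.8 166.6] yaw-TH 0.000 F [ 2.  -6.7  2.4] tool delta [  0.7 -16.1  20.6] spin 0.0
```

```bash
python3 -m creep '[{"jaw":0,"dx":1,"dy":-9,"dz":9,"spin":0},{"jaw":0,"dx":1,"dy":-17,"dz":20,"spin":0},{"jaw":0,"dx":1,"dy":-24,"dz":32,"spin":0},{"jaw":0,"dx":1,"dy":-29,"dz":42,"spin":0},{"jaw":0,"dx":1,"dy":-29,"dz":42,"spin":0}]'
python3 - <<'E'
from h import *
import cv2
go([45,233,123],0)
f=eyes.grab_frame("side");cv2.imwrite("pics/s10.png",cv2.resize(f["img"][110:290,180:380,::-1],None,fx=3,fy=3))
f=eyes.grab_frame("scene");cv2.imwrite("pics/s10b.png",cv2.resize(f["img"][150:300,170:350,::-1],None,fx=4,fy=4))
E
```

```text
time: 7.73
eef_pos: [520.9, 45.5, 123.0]
ee_rot: [[0.939, 0.344, -0.012], [0.344, -0.939, -0.001], [-0.012, -0.003, -1.0]]
ft_force: [-0.4, -0.0, -0.1]
finger_gap: -0.1
t 7.73 jig [ 44.  234.5 123. ] yaw-TH 0.001 F [-0.4 -0.  -0.1] tool delta [1.  1.5 0. ] spin 0.001
```

View pics/s10.png

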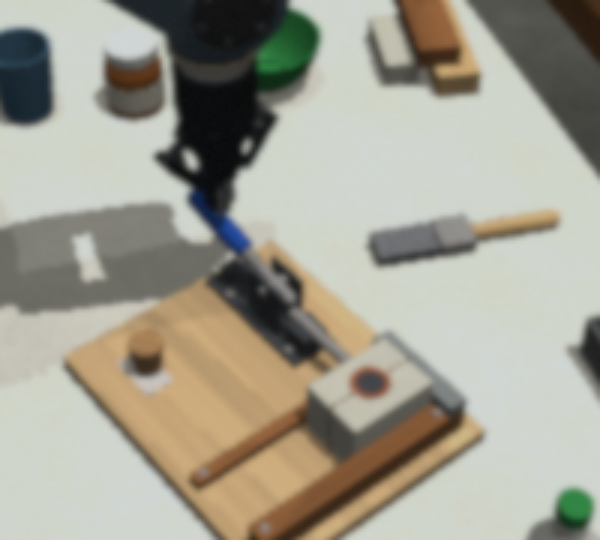

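View pics/s10b.png

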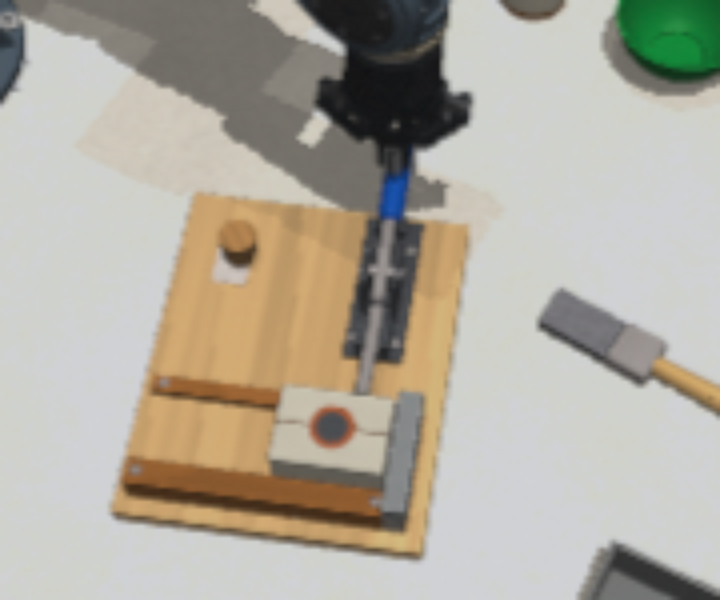

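The lever has gone over: the blue grip lies between (195,200) and (245,245) in the side view, and the plunger rod now reaches the mould. The finger force is zero. I'll move clear and check.

```bash
python3 -m creep '[{"jaw":0,"dx":0,"dy":2,"dz":-20,"spin":0},{"jaw":0,"dx":0,"dy":2,"dz":-55,"spin":0},{"jaw":0,"dx":0,"dy":2,"dz":-90,"spin":0},{"jaw":0,"dx":0,"dy":2,"dz":-125,"spin":0},{"jaw":0,"dx":0,"dy":2,"dz":-140,"spin":0}]'
python3 -m creep '[{"jaw":0,"dx":-38,"dy":0,"dz":0,"spin":0},{"jaw":0,"dx":-76,"dy":0,"dz":0,"spin":0},{"jaw":0,"dx":-114,"dy":0,"dz":0,"spin":0},{"jaw":0,"dx":-140,"dy":0,"dz":0,"spin":0},{"jaw":0,"dx":-140,"dy":0,"dz":0,"spin":0}]'
python3 - <<'E'
from h import *
import cv2
go([45,233,123],0)
f=eyes.grab_frame("side");cv2.imwrite("pics/s11.png",cv2.resize(f["img"][160:310,195:345,::-1],None,fx=4,fy=4,interpolation=cv2.INTER_CUBIC))
f=eyes.grab_frame("scene");cv2.imwrite("pics/s11b.png",cv2.resize(f["img"][185:295,190:300,::-1],None,fx=5.4,fy=5.4,interpolation=cv2.INTER_CUBIC))
E
```

```text
time: 8.25
eef_pos: [525.7, 42.6, 270.3]
ee_rot: [[0.939, 0.343, -0.002], [0.343, -0.939, -0.001], [-0.003, 0.0, -1.0]]
ft_force: [0.3, 0.0, 0.9]
finger_gap: -0.3
time: 8.67
eef_pos: [390.9, -6.4, 271.3]
ee_rot: [[0.94, 0.342, -0.002], [0.342, -0.94, -0.001], [-0.003, 0.001, -1.0]]
ft_force: [-0.5, -0.0, 0.5]
finger_gap: 0.3
t 8.67 jig [-95.9 230.3 271.3] yaw-TH -0.001 F [-0.5 -0.   0.5] tool delta [141.3  -2.9 148. ] spin -0.001
```

View pics/s11.png

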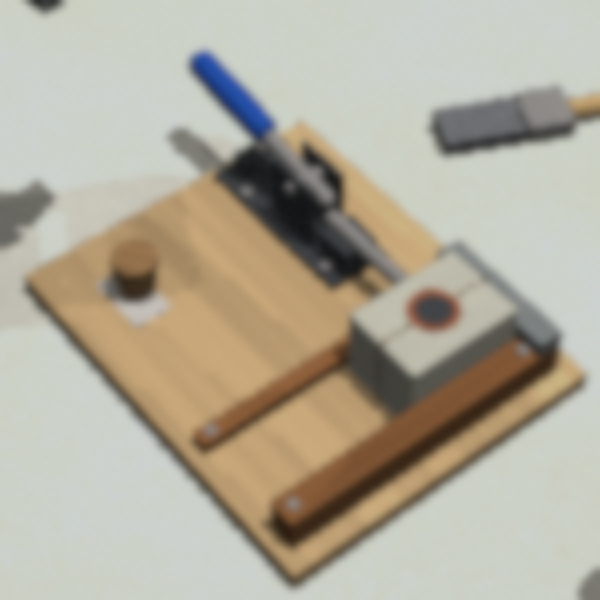

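View pics/s11b.png

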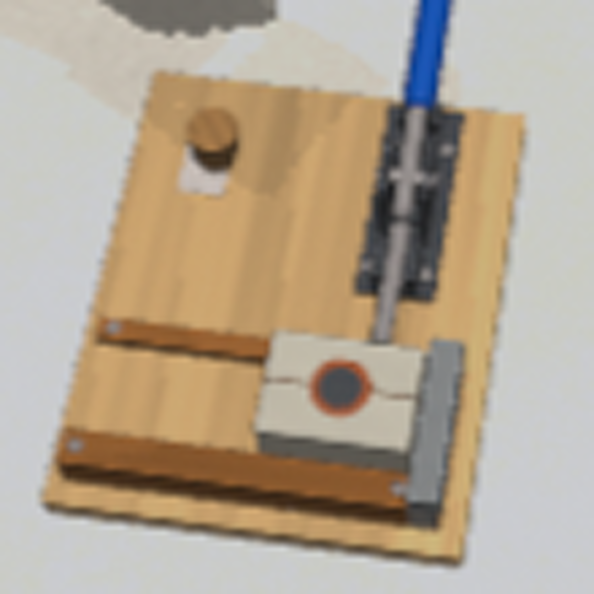

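Run:
```python
from h import *
import cv2
fs=eyes.grab_frame("scene");fi=eyes.grab_frame("side")
c=lambda p:((np.array(p)+.5)/5.4-.5)+[190,185]
s=lambda p:((np.array(p)+.5)/4-.5)+[195,160]
for k,f,a,b in((c,fs,(246,371),(341,387)),(s,fi,(366,350),(433,311))):
    print("hole",w2j(plane(f,k(b),78)).round(1),"moved",(w2j(plane(f,k(b),78))-w2j(plane(f,k(a),78))).round(1))
uv=[]
for f,roi in((fs,(225,300,150,215)),(fi,(225,290,150,215))):
    x0,x1,y0,y1=roi;h=cv2.cvtColor(f["img"][y0:y1,x0:x1],cv2.COLOR_RGB2HSV);m=cv2.inRange(h,(105,150,50),(125,255,255))
    ys,xs=np.nonzero(m);print(len(xs),xs.min()+x0,xs.max()+x0,ys.min()+y0,ys.max()+y0);uv.append((xs.mean()+x0,ys.mean()+y0))
x,e=tri([fs,fi],uv);J=w2j(x);print("grip centroid",J.round(1),e,"above level deg",np.degrees(np.arctan2(J[2]-68,J[1]-150)))
```

```text
hole [29.7 -0.5 78. ] moved [55.8 -2.7  0. ]
hole [29.2 -2.3 78. ] moved [54.1 -2.7  0. ]
112 265 272 182 204
108 244 261 174 193
grip centroid [ 46.7 237.9  82.5] [np.float64(0.6641875303681463), np.float64(0.6641875303683714)] above level deg 9.381122079170316
```

```bash
python3 -c "
from h import *
print(manip.finish_job())"
```

```text
the job is handed in; nothing more can be done
None
```

I pushed the mould home with closed fingers, then pushed the lever over until it snapped into lock. I raised the arm clear and handed the job in about 9 s into the 48 s allowed. The hand-in gives no verdict, so what follows is from my own checks.

- **Mould:** it slid about 55 mm, and the push force rose to about 35 N at the stop. Afterwards the pour hole measured at jig x 29.2–29.7 mm, where home is 30. In y it read −0.5 and −2.3 mm in the two views, both inside the limits. The mould looked level.
- **Lever:** it measured 9.4° above level, against 8° nominal for locked. That is about 1.475 rad, within measuring error of the stop and above the 1.42 needed.
- **Plunger:** the rod reaches the mould in both views. I could not measure its pressing force.
- **Robot and bystanders:** the fingers read no force after the move clear. The bung and the other things still in view did not appear to have moved, but I only checked that by eye.

One disagreement: the wrist camera put the jig about 4 mm further along jig +y than the scene and side cameras did. The moves had enough room for that. The forces and the alignment of the fingers with the lever agreed with the position I used.

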